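# Turn the glass burnishing plate and present its label

## Task

The bootmaker's thick glass burnishing plate lies label-down on a small wooden pedestal; its frosted end is the one with the small notch cut out of a corner. Stand the plate upright on one of its thin short ends near the middle of the cork mat and let go of it for a moment, gently and without knocking it, then take hold of it again and turn it on so that the label faces up. Finish while still holding it level, about a hand's breadth to two above the middle of the mat and clear of everything, with the frosted end pointing to the mat's side that has the steel lip; do not put it down, and leave the boot last, jar and hammer where they are.

Things in the scene. Friction and masses are not known exactly. Their poses are not given: they have to be found in the camera images.
- plate: Loose glass plate 110 (x) x 50 (y) x 14 (z) mm, 0.19 kg; origin: centre of the solid. +x points to its frosted, whitish end (35 mm; the rest is clear green-grey). 12 x 12 mm notch at the corner +x, +y. Paper label on the frosted part of the -z face; it starts level, -z face down, centred on the pedestal, frosted end pointing in any direction. Can stand on either short end.
- frosted_end (a point): Point on the plate: the centre of its frosted short end face, 55 mm along the plate's +x from its origin. Seen with the label up and the frosted end away from you, the notch is at the far right corner.
- rest: Fixed turned wooden pedestal, 50 mm high, round top 34 mm across (narrower than the plate, which overhangs it on all sides), round foot 70 mm across and 8 mm high, tapering to the 34 mm column at 16 mm height. Origin at the centre of its underside, on the bench. It may be left or right of the mat.
- mat: Fixed cork mat, 180 mm (its x) by 200 mm (its y), 6 mm thick; origin at the centre of its underside, on the bench. Along its +x edge runs a plain steel lip, 12 mm wide and 14 mm high above the bench. It lies ahead of the robot; its +x points to the robot's left, turned by up to 0.25 rad.
- last: Bystander: loose wooden boot last lying beyond the mat, about 210 mm long, 70 mm wide and 85 mm high. Leave it alone.
- jar: Bystander: loose closed jar, 64 mm across, 55 mm high, beside the mat on the side away from the pedestal. Leave it alone.
- hammer: Bystander: loose hammer, 260 mm long, lying beyond the mat, to the right. Leave it alone.
Mind the look-alikes: they are no part of the job. Of the things like the rest, leave any that is purple; of the rest the smaller one is meant.

How it is judged:
By the outcome, as a careful person would: the job done as asked, in the order asked, and still so for the second after the job is handed in, while the arm keeps its last pose, push and grip.
It also fails if it takes over 61 s, if anything falls off the work surface, if the arm or the gripper's body presses on something with over 40 N, if the wrist force passes 120 N, or if a joint passes its speed limit or range.

## Robot

A 6-joint arm with a two-finger parallel gripper is mounted at the origin on the work surface. World frame = base frame: x ahead of the robot, y to its left, z up, the work surface at z = 0. Lengths are in m, angles in rad, forces in N, time in s.
With the tool pointing down it reaches from about 0.275 to 0.975 m from the base axis. Payload 8.4 kg.
Tool frame: the origin (TCP) lies between the finger pads; the fingertips stand env.finger_overhang ahead of it and the grasp point (between the pads) lies 8 mm behind it (env.finger_overhang is the distance from the TCP to the fingertips, in m); z points along the fingers, y is the line along which they close (so a half turn about z gives the same grasp; the last joint's range is limited). The gripper opens to 92 mm and grips with 3 to 60 N. Pads are 20 mm wide; open, the fingers measure 128 mm over their backs; the gripper's body (75 mm by 189 mm) begins 69 mm behind the grasp point.
Start: joints at [-1.162, 0.353, 1.633, -0, 1.155, -0.002], TCP at [0.25, -0.573, 0.226] pointing down, gripper open.
Joint ranges: [-2.63, 2.63], [-0.92, 2.1], [0.06, 2.66], [-1.3, 4.44], [0, 2.69], [-3.02, 3.02]. Speed limits (rad/s): [2.22, 2.22, 2.79, 3.14, 3.14, 3.14].

## Interface

Orientations are given as [roll, pitch, yaw] about the fixed x, y, z axes, in that order (R = Rz(yaw) Ry(pitch) Rx(roll)).
In Python, from plant import sensors, imaging, env gives the robot as it stands.
- The arm moves only by the shell command python3 -m inch 'ROWS' [OPENING] [FORCE]. ROWS is JSON, a list of rows, each a list of 2 entries, a list of its own where there are three numbers: the shift along the tool's x, y, z in cm, then the turn about the tool's z in rad. In form: [[[dx, dy, dz], yaw], ...]. A call has 1 to 5 rows; each row is the pose to reach, as a shift and turn from the pose commanded when the call began, along the tool's axes at that moment; what a row does not reach only later rows make up. A row lasts 1/8 s, in which the tool goes at most 62.5 mm and 10.7 degrees, less where a joint would pass 70% of its speed; a pose out of reach is approached as far as the arm can. A call with a gripper value outside its range is refused whole. OPENING is the opening, from 0 (shut) to 1 (fully open), set as the call begins (- or left out, the last holds). The fingers move at their own pace and stop on an object; FORCE is the grip in N (left out, the last holds). Time passes only in rows, so rows that repeat a pose let the fingers close. It gives the time, the measured TCP pose, the force, the opening and the grip force at its end, in the units of the state.
- sensors.sense(): the state, without advancing time (a new reading comes with each control period).
- imaging.capture(name): name is "side" or "top" or "wrist"; returns the picture (480x640x3 uint8, red, green, blue); there is no depth.
- imaging.camera_model(name): a dict with "fx", "fy", "cx", "cy" (pixels), "pose" (4x4, takes a point from camera to world coordinates). Camera axes: x right, y up, looking along -z (the intrinsics and any distortion apply to the point x, -y, -z); pixel columns grow to the right and rows downward; lengths in m; the calibration is good to about 2 mm. The wrist camera is an equidistant fisheye: a pixel r from the principal point sees the ray r / f radians off the axis. A picture is of the moment at which its call begins: read the wrist's pose just before it. camera_model takes no time and is no camera call; for the wrist camera it gives the pose at the moment of the call.
- env.hand_in(): hands the job in; it is judged then, once.
The state is a dict: "clock": time; "joints": joint angles; "dq": joint speeds; "joint_efforts": joint torques, N m; "ee_pos": TCP position; "eef_rot": TCP orientation; "wrist_force": force on the tool from outside, world axes, zero at the start; "moment": the same for the moment, N m; "width": finger opening in m; "grasp_force": force on a finger pad.
Only numpy, scipy, OpenCV 4.12 (cv2) and the standard library are available. Lean on these libraries where they do the work, as an engineer would, in place of code of your own. Each camera call takes 0.05 s, during which the arm holds its last target. There are 200 camera calls.

## Working session

There is one attempt and no reset: what is moved stays moved. The work goes in short steps, Python scripts to look and compute and a shell command to move; the robot and the scene stay as the last step left them, time stands still between calls to the robot, and variables do not carry over. Pictures are saved under pics/ and viewed, at most 10 in all, crops included, and the job is handed in when it is done.

```bash
mkdir -p pics; ls; python3 - <<'E'
from plant import sensors, imaging, env
import cv2,numpy as np
np.set_printoptions(precision=4,suppress=True)
s=sensors.sense();print(s,env.finger_overhang)
for n in("top","side"):
    m=imaging.camera_model(n);print(n,m)
    cv2.imwrite(f"pics/{n}0.png",imaging.capture(n)[:,:,::-1])
E
```

```text
pics
{'clock': 0.0, 'joints': array([-1.1624,  0.3536,  1.6341,  0.    ,  1.1552, -0.0024]), 'dq': array([ 0.0001, -0.0006, -0.0013,  0.0013,  0.0002,  0.0014]), 'joint_efforts': array([ -0.0024, -59.385 , -33.4225,   0.0695,   0.0236,  -0.0002]), 'ee_pos': array([ 0.2494, -0.5726,  0.2249]), 'eef_rot': array([-3.1403, -0.    ,  0.4108]), 'wrist_force': array([0.6218, 0.4196, 1.0166]), 'moment': array([-0.0016,  0.0359,  0.0527]), 'grasp_force': 0.0, 'width': 0.09178852095369115} 0.011
top {'fx': 495.12693359414976, 'fy': 495.12693359414976, 'cx': 315.145731441193, 'cy': 244.18537006376013, 'pose': array([[ 0.0276,  0.9954, -0.0921,  0.4934],
       [-0.9995,  0.0289,  0.0124,  0.0819],
       [ 0.015 ,  0.0917,  0.9957,  1.1537],
       [ 0.    ,  0.    ,  0.    ,  1.    ]])}
side {'fx': 591.3497911518461, 'fy': 591.3497911518461, 'cx': 333.4565006493569, 'cy': 246.19021108125744, 'pose': array([[ 0.9947,  0.0534, -0.0877,  0.5039],
       [-0.1027,  0.5186, -0.8488, -0.9903],
       [ 0.0002,  0.8534,  0.5213,  0.713 ],
       [ 0.    ,  0.    ,  0.    ,  1.    ]])}
```

View pics/top0.png

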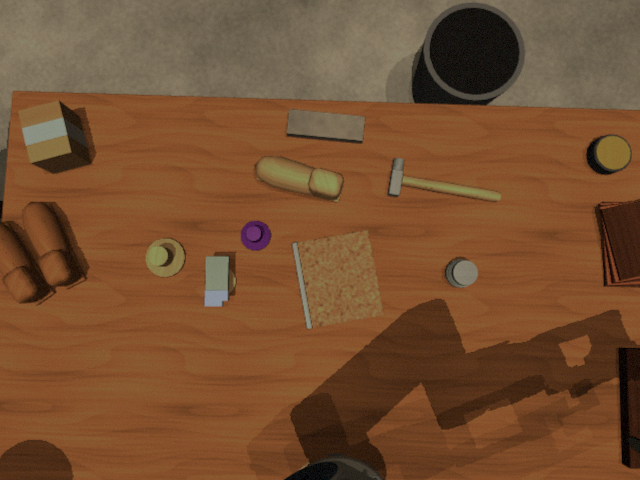

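View pics/side0.png

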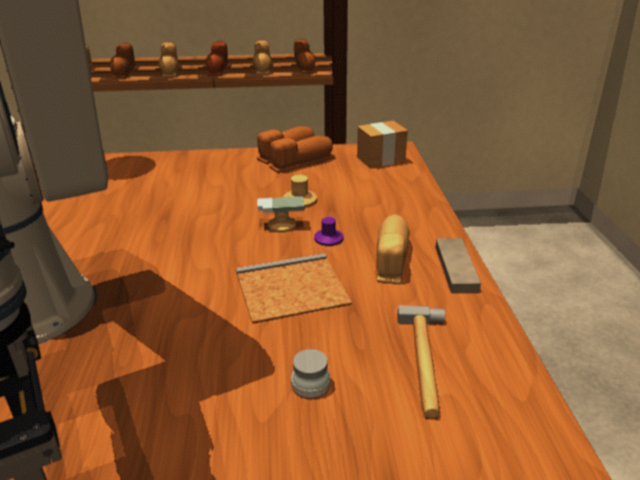

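The top view shows the plate at about (217,281), its frosted end toward the robot (image bottom, ~(216,298)). The mat is at (338,279) with its lip on the left edge (x≈302), and the jar, last and hammer lie elsewhere. The side view agrees: plate at (281,205), mat at (293,288).

```bash
cat > h.py <<'E'
from plant import sensors, imaging, env
import cv2,numpy as np
np.set_printoptions(precision=4,suppress=True)
def ray(n,uv,m=None):
    m=m or imaging.camera_model(n);P=m["pose"]
    x=(uv[0]-m["cx"])/m["fx"];y=(uv[1]-m["cy"])/m["fy"]
    if n=="wrist":
        r=np.hypot(x,y);k=np.tan(r)/r if r>1e-9 else 1;x*=k;y*=k
    return P[:3,3],P[:3,:3]@np.array([x,-y,-1.])
def onz(n,uv,z,m=None):
    o,d=ray(n,uv,m);return o+d*(z-o[2])/d[2]
def tri(a,uva,b,uvb):
    A=np.zeros((3,3));v=np.zeros(3)
    for n,uv in((a,uva),(b,uvb)):
        o,d=ray(n,uv);d/=np.linalg.norm(d);Q=np.eye(3)-np.outer(d,d);A+=Q;v+=Q@o
    return np.linalg.solve(A,v)
def big(mask):
    c,_=cv2.findContours(mask.astype(np.uint8),cv2.RETR_EXTERNAL,cv2.CHAIN_APPROX_NONE)
    return max(c,key=cv2.contourArea)
E
python3 - <<'E'
from h import *
t=cv2.imread("pics/top0.png");h=cv2.cvtColor(t,cv2.COLOR_BGR2HSV)
for p in((217,265),(216,298),(338,279),(302,290),(230,281),(250,300)):print(p,h[p[1],p[0]])
def roi(m,x0,x1,y0,y1):
    k=np.zeros_like(m);k[y0:y1,x0:x1]=m[y0:y1,x0:x1];return k
def rep(name,mask,z):
    c=big(mask);r=cv2.minAreaRect(c);b=cv2.boxPoints(r)
    w=np.array([onz("top",p,z) for p in b])[:,:2]
    print(name,r,"\n",w,"c",w.mean(0))
    for i in (0,1):
        e=w[i+1]-w[i];print("  edge",np.linalg.norm(e),np.degrees(np.arctan2(e[1],e[0])))
S=h[...,1];H=h[...,0];V=h[...,2]
pl=roi((H>30)&(V>60),195,245,245,315);rep("plate",pl,.064)
fr=roi((H>95)&(V>60),195,245,245,315);rep("frost",fr,.064)
mat=roi((S<190)&(V>90),290,390,225,335);rep("mat",mat,.006)
lip=roi((S<60)&(V>90),285,320,235,335);rep("lip",lip,.014)
o=np.hstack([cv2.resize(x,None,fx=4,fy=4,interpolation=cv2.INTER_NEAREST) for x in (t[235:335,190:390],)])
cv2.imwrite("pics/c.png",o)
E
```

```text
(217, 265) [ 35  43 130]
(216, 298) [106  28 157]
(338, 279) [ 15 142 140]
(302, 290) [ 28  33 138]
(230, 281) [ 16 141  94]
(250, 300) [ 13 174 133]
plate ((216.54681396484375, 281.00146484375), (22.457786560058594, 48.694976806640625), 1.7899105548858643) 
 [[0.4542 0.3055]
 [0.5605 0.3073]
 [0.5603 0.258 ]
 [0.4541 0.2567]] c [0.5073 0.2819]
  edge 0.10624581889700076 0.9551617348964204
  edge 0.04926625004928838 -90.15807249138116
frost ((216.0, 298.0), (14.0, 22.0), 90.0) 
 [[0.4846 0.306 ]
 [0.4859 0.2581]
 [0.4555 0.2568]
 [0.4542 0.3046]] c [0.4701 0.2814]
  edge 0.04792836527445036 -88.41996946478608
  edge 0.03038770583024898 -177.48446744273258
mat ((339.4999694824219, 279.5), (98.99998474121094, 108.99998474121094), 0.0) 
 [[ 0.3916  0.1195]
 [ 0.6428  0.1276]
 [ 0.6497 -0.104 ]
 [ 0.3976 -0.1075]] c [0.5204 0.0089]
  edge 0.25135791524839435 1.8488980450032348
  edge 0.23167894665301997 -88.30509516614276
lip ((301.57049560546875, 285.39935302734375), (86.48715209960938, 4.692203521728516), 79.99201965332031) 
 [[0.5995 0.1219]
 [0.6017 0.1113]
 [0.408  0.071 ]
 [0.4059 0.0815]] c [0.5038 0.0964]
  edge 0.010834845966193227 -78.27486620279217
  edge 0.19780818373750816 -168.26322215072997
```

View pics/c.png

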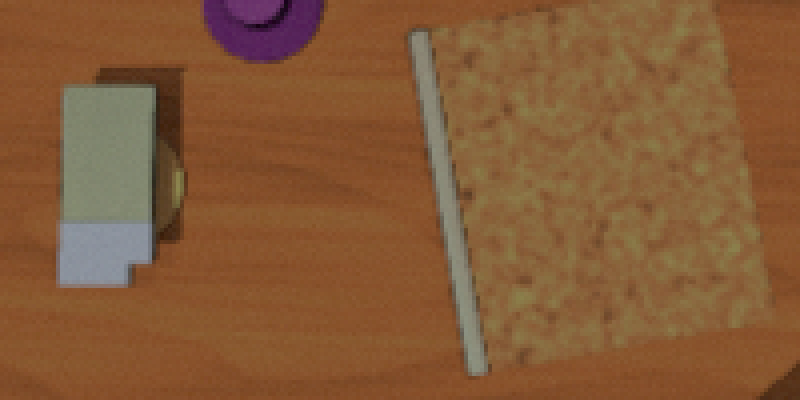

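The crop shows the plate level and square to the robot, with its notch at crop (140,275) on the robot-right of the frosted end. The plate's long axis lies along world x (about +1°). The lip runs at about 11.8°, and the mat centre is near (0.521, 0.012).

```bash
cat >> h.py <<'E'
def to(x,y,z,yaw=None):
    s=sensors.sense();p=s["ee_pos"];a=s["eef_rot"][2]
    d=(np.array([x,y,z])-p)*100;c,n=np.cos(a),np.sin(a)
    print("t %.2f pos %s rpy %s w %.4f g %.1f F %s"%(s["clock"],p,s["eef_rot"],s["width"],s["grasp_force"],s["wrist_force"]))
    print("-> [[%.2f,%.2f,%.2f],%.3f]"%(c*d[0]+n*d[1],n*d[0]-c*d[1],-d[2],0 if yaw is None else (a-yaw+np.pi)%(2*np.pi)-np.pi))
E
python3 -m inch '[[[61.4,-66.6,0],0.394],[[61.4,-66.6,0],0.394],[[61.4,-66.6,0],0.394],[[61.4,-66.6,0],0.394],[[61.4,-66.6,0],0.394]]' 1 10
python3 -c "from h import *;to(.547,.2827,.15,.017)"
```

```text
clock: 0.72
ee_pos: [0.3522, -0.2759, 0.2255]
eef_rot: [-3.142, -0.0, 0.016]
wrist_force: [1.0, -0.1, -0.1]
width: 0.0917
grasp_force: 0.0
t 0.72 pos [ 0.3522 -0.2759  0.2255] rpy [-3.1415 -0.0002  0.0163] w 0.0917 g 0.0 F [ 1.0058 -0.0829 -0.0575]
-> [[20.38,-55.53,7.55],-0.001]
```

```bash

python3 -m inch '[[[20.4,-55.5,7.5],0],[[20.4,-55.5,7.5],0],[[20.4,-55.5,7.5],0],[[20.4,-55.5,7.5],0],[[20.4,-55.5,7.5],0]]' >/dev/null
python3 -m inch '[[[9.7,-26.5,3.5],0],[[9.7,-26.5,3.5],0],[[9.7,-26.5,3.5],0],[[9.7,-26.5,3.5],0],[[9.7,-26.5,3.5],0]]' >/dev/null
python3 - <<'E'
from h import *
to(.547,.2827,.15,.017)
m=imaging.camera_model("wrist");I=imaging.capture("wrist")[:,:,::-1];cv2.imwrite("pics/w1.png",I)
np.save("w1.npy",m["pose"]);print(m)
to(.547,.2827,.15,.017)
E
```

```text
t 1.98 pos [0.5468 0.2844 0.1504] rpy [-3.1415  0.0004  0.0186] w 0.0919 g 0.0 F [ 0.368  -1.481   0.0945]
-> [[0.01,0.17,0.04],0.002]
{'fx': 371.64829954431775, 'fy': 371.64829954431775, 'cx': 319.46856219513194, 'cy': 236.0594965671464, 'pose': array([[ 0.0186,  0.9687,  0.2474,  0.618 ],
       [-0.9998,  0.0182,  0.004 ,  0.2854],
       [-0.0006, -0.2474,  0.9689,  0.309 ],
       [ 0.    ,  0.    ,  0.    ,  1.    ]])}
t 2.02 pos [0.5479 0.287  0.1502] rpy [-3.1398 -0.0007  0.0189] w 0.0919 g 0.0 F [ 0.7184  2.4982 -0.1788]
-> [[-0.10,0.43,0.02],0.002]
```

View pics/w1.png

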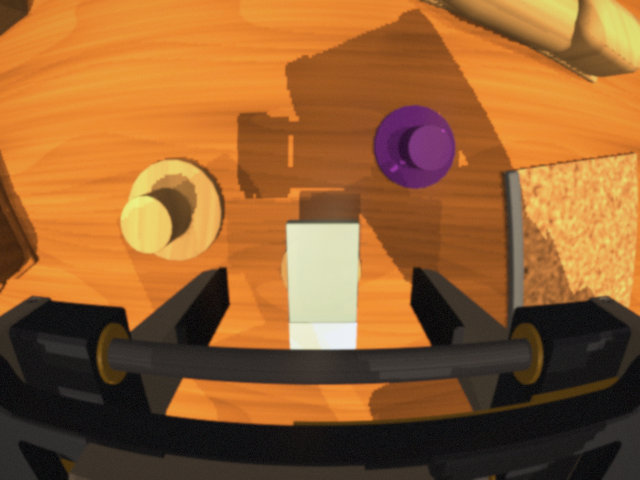

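The wrist view shows the plate's clear end with corners at (287,222) and (359,222), centred between the fingers. The purple pedestal is at (415,147), ahead and to the right.

```bash
python3 - <<'E'
from h import *
I=cv2.imread("pics/w1.png");m=imaging.camera_model("wrist");m["pose"]=np.load("w1.npy")
for u in((287,222),(359,222),(289.5,322),(357,322)):print(u,onz("wrist",u,.064,m))
print("purple",onz("wrist",(415,147),.004,m),onz("top",(256,236),.004),onz("top",(254,233),.05))
to(.547,.2827,.05,.017)
E
```

```text
(287, 222) [0.5648 0.3065 0.064 ]
(359, 222) [0.5657 0.2578 0.064 ]
(289.5, 322) [0.4895 0.3053 0.064 ]
(357, 322) [0.4903 0.2554 0.064 ]
purple [0.6179 0.2062 0.004 ] [0.6149 0.206  0.004 ] [0.6167 0.2058 0.05  ]
t 2.02 pos [0.5479 0.287  0.1502] rpy [-3.1398 -0.0007  0.0189] w 0.0919 g 0.0 F [ 0.7184  2.4982 -0.1788]
-> [[-0.10,0.43,10.02],0.002]
```

```bash

python3 -m inch '[[[0,0.1,4],0],[[0,0.1,7],0],[[0,0.1,7],0]]' 
python3 -c "from h import *;to(.550,.282,.05,.017)"
```

```text
clock: 2.4
ee_pos: [0.5447, 0.2795, 0.0789]
eef_rot: [3.139, 0.005, 0.017]
wrist_force: [-0.1, 0.4, 1.0]
width: 0.0919
grasp_force: 0.0
t 2.40 pos [0.5447 0.2795 0.0789] rpy [3.1393 0.0046 0.0168] w 0.0919 g 0.0 F [-0.1168  0.3604  0.9532]
-> [[0.53,-0.25,2.89],-0.000]
```

```bash

python3 -m inch '[[[0.3,-0.1,1.5],0],[[0.3,-0.1,2.9],0],[[0.3,-0.1,2.9],0],[[0.3,-0.1,2.9],0]]' 
python3 -c "from h import *;to(.550,.282,.05,.017)"
python3 -m inch '[[[0,0,0],0],[[0,0,0],0],[[0,0,0],0],[[0,0,0],0],[[0,0,0],0]]' 0.3 20
python3 -c "from h import *;to(.550,.282,.15,.017)"
```

```text
clock: 2.9
ee_pos: [0.5498, 0.2817, 0.0526]
eef_rot: [-3.141, -0.0, 0.017]
wrist_force: [0.7, 0.3, 0.0]
width: 0.0921
grasp_force: 0.0
t 2.90 pos [0.5498 0.2817 0.0526] rpy [-3.1415 -0.0003  0.0168] w 0.0921 g 0.0 F [0.6683 0.3123 0.0263]
-> [[0.02,-0.03,0.26],-0.000]
clock: 3.52
ee_pos: [0.5497, 0.2817, 0.0523]
eef_rot: [-3.141, -0.0, 0.017]
wrist_force: [0.1, 0.7, 0.8]
width: 0.0497
grasp_force: 20.0
t 3.52 pos [0.5497 0.2817 0.0523] rpy [-3.1415 -0.0002  0.0168] w 0.0497 g 20.0 F [0.1475 0.7112 0.8012]
-> [[0.03,-0.03,-9.77],-0.000]
```

```bash

python3 -m inch '[[[0,0,-1],0],[[0,0,-3],0],[[0,0,-6],0],[[0,0,-9],0],[[0,0,-12],0]]' >/dev/null
python3 -m inch '[[[0,0,-2],0],[[0,0,-3],0],[[0,0,-3],0]]' 
python3 - <<'E'
from h import *
cv2.imwrite("pics/s2.png",imaging.capture("side")[100:340,120:440,::-1])
to(.521,.012,.2,1.776)
E
```

```text
clock: 4.53
ee_pos: [0.5499, 0.2817, 0.2033]
eef_rot: [-3.141, -0.001, 0.017]
wrist_force: [0.2, -0.2, -1.4]
width: 0.0501
grasp_force: 20.0
t 4.58 pos [0.5495 0.2815 0.2024] rpy [-3.1416 -0.0001  0.0168] w 0.0493 g 20.0 F [-0.1055 -0.318  -1.9977]
-> [[-3.30,26.90,0.24],-1.759]
```

View pics/s2.png

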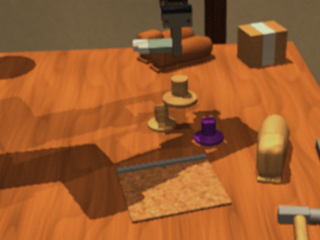

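The side crop shows the plate held level by its clear end, with the frosted end free toward the robot (crop (145,45)). Next I carry it over the mat while turning it.

```bash

python3 -m inch '[[[-0.2,1.5,0],-0.1],[[-0.5,4,0],-0.28],[[-0.8,7,0],-0.46],[[-1.2,10,0],-0.64],[[-1.6,13,0],-0.82]]' >/dev/null
python3 -c "from h import *;to(.521,.012,.2,1.776)"
```

```text
t 5.20 pos [0.5349 0.1503 0.2011] rpy [-3.1405  0.0017  0.8428] w 0.0496 g 20.0 F [ 0.4686  0.8445 -1.1983]
-> [[-11.25,8.16,0.11],-0.933]
```

```bash

python3 -m inch '[[[-2.5,1.8,0],-0.18],[[-5,3.6,0],-0.36],[[-7.5,5.4,0],-0.54],[[-9.5,6.9,0],-0.72],[[-10.7,7.8,0],-0.88]]' >/dev/null
python3 -m inch '[[[-0.4,0,0],-0.04],[[-0.4,0,0],-0.04],[[-0.4,0,0],-0.04]]' >/dev/null
python3 -c "from h import *;to(.521,.012,.2,1.776)"
```

```text
t 6.20 pos [0.5223 0.0159 0.2017] rpy [-3.1406 -0.0003  1.7558] w 0.0496 g 20.0 F [ 0.0034 -0.0645 -2.1846]
-> [[-0.36,-0.20,0.17],-0.020]
```

```bash

python3 -m inch '[[[0,0,0],0.1],[[0,0,0],0.28],[[0,0,0],0.46],[[0,0,0],0.64],[[0,0,0],0.82]]' >/dev/null
python3 -m inch '[[[0,0,0],0.18],[[0,0,0],0.36],[[0,0,0],0.54],[[0,0,0],0.72],[[0,0,0],0.82]]' - 12 >/dev/null
python3 -m inch '[[[0,0,0],0],[[0,0,0],0],[[0,0,0],0]]' - 8 >/dev/null
python3 - <<'E'
from h import *
to(.521,.012,.2,.05)
cv2.imwrite("pics/s3.png",cv2.resize(imaging.capture("side")[100:340,200:420,::-1],None,fx=2,fy=2))
E
```

```text
t 7.83 pos [0.5226 0.0158 0.2022] rpy [3.1416 0.0001 0.1181] w 0.0500 g 8.0 F [ 0.2017  0.7864 -1.5147]
-> [[-0.20,0.35,0.22],0.068]
```

View pics/s3.png

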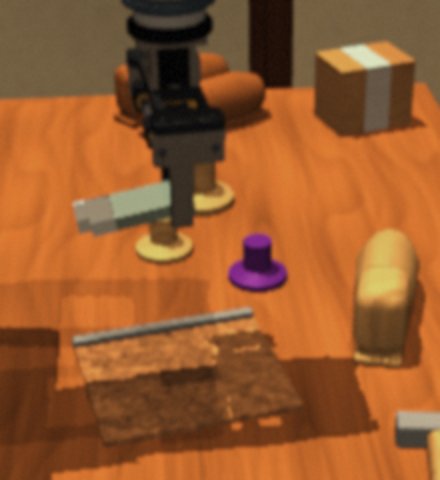

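The side crop shows the plate starting to tilt frosted-end-down at 8 N (frosted end at (90,215), grip at (180,190)). I'll add an angle measurement and loosen the grip gently.

```bash
cat >> h.py <<'E'
def ang(save=None,lo=80):
    s=sensors.sense();p=s["ee_pos"];a=s["eef_rot"][2];I=imaging.capture("side")
    h=cv2.cvtColor(I,cv2.COLOR_RGB2HSV);M=((h[...,0]>28)&(h[...,0]<125)&(h[...,1]>15)&(h[...,2]>lo))
    m=imaging.camera_model("side");P=m["pose"]
    q=P[:3,:3].T@(p+[0,0,-.02]-P[:3,3]);u=int(m["cx"]-m["fx"]*q[0]/q[2]);v=int(m["cy"]+m["fy"]*q[1]/q[2])
    W=np.zeros_like(M);W[max(v-80,0):v+110,max(u-75,0):u+75]=1;M&=W
    c=big(cv2.morphologyEx(M.astype(np.uint8),cv2.MORPH_OPEN,np.ones((3,3))))
    n=np.array([np.sin(a),-np.cos(a),0]);tx=np.array([np.cos(a),np.sin(a),0]);o=p+n*.025
    r=cv2.minAreaRect(c);pts=[]
    for uv in c[:,0]:
        C,d=ray("side",uv,m);X=C+d*(((o-C)@n)/(d@n))-p;pts.append([X@tx,X[2]])
    r=cv2.minAreaRect((np.array(pts)*1000).astype(np.float32));b=cv2.boxPoints(r)
    e=max((b[1]-b[0],b[2]-b[1]),key=np.linalg.norm)
    print("area",cv2.contourArea(c),"angle from horiz %.1f"%(np.degrees(np.arctan2(e[1],e[0]))%180),"size",r[1],"corners rel TCP mm",np.round(b).tolist())
    if save:
        J=I[:,:,::-1].copy();cv2.drawContours(J,[c],-1,(0,0,255),1)
        cv2.imwrite(save,cv2.resize(J[max(v-110,0):v+130,max(u-120,0):u+120],None,fx=2,fy=2))
E
python3 -c "from h import *;ang()"
python3 -m inch '[[[0,0,0],0.07],[[0,0,0],0.07],[[0,0,0],0.07]]' - 6 >/dev/null; python3 -c "from h import *;ang()"
python3 -m inch '[[[0,0,0],0],[[0,0,0],0],[[0,0,0],0]]' - 5 >/dev/null
python3 -c "from h import *;ang('pics/s4.png');to(.521,.012,.2,.05)"
```

```text
area 333.0 angle from horiz 12.7 size (57.18808364868164, 26.970312118530273) corners rel TCP mm [[-67.0, 24.0], [-61.0, -3.0], [-5.0, 10.0], [-11.0, 36.0]]
area 240.5 angle from horiz 42.5 size (62.845436096191406, 19.239940643310547) corners rel TCP mm [[-61.0, -19.0], [-48.0, -33.0], [-2.0, 9.0], [-15.0, 23.0]]
area 237.0 angle from horiz 44.7 size (63.29536437988281, 18.269145965576172) corners rel TCP mm [[-60.0, -21.0], [-47.0, -34.0], [-2.0, 11.0], [-15.0, 24.0]]
t 8.78 pos [0.5226 0.0157 0.2023] rpy [-3.1416  0.      0.0469] w 0.0501 g 5.0 F [ 1.2587  0.35   -1.3699]
-> [[-0.18,0.36,0.23],-0.003]
```

View pics/s4.png

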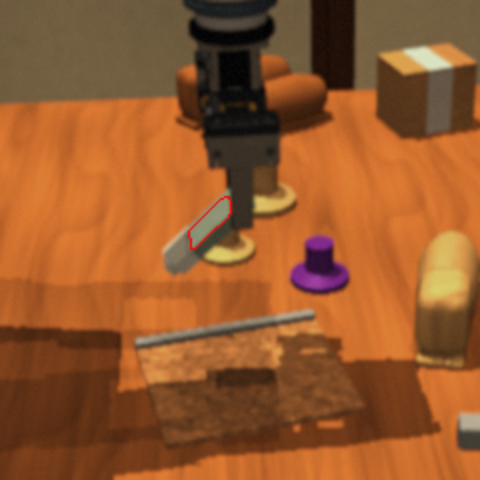

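The crop shows the plate hanging at about 45° with the frosted end low at (180,265). I'll loosen to 3.5 N and bring it low over the mat.

```bash

python3 -m inch '[[[0,0,0],0],[[0.5,0.1,0.5],0],[[1.5,0.2,2],0],[[2.5,0.4,4],0],[[3.5,0.5,6],0]]' - 3.5 >/dev/null; 
python3 -m inch '[[[0.3,0.05,1.5],0],[[0.4,0.05,2.6],0],[[0.4,0.05,3.2],0],[[0.4,0.05,3.2],0],[[0.4,0.05,3.2],0]]' - 3 >/dev/null
python3 -c "from h import *;ang('pics/s5.png',lo=70);to(.562,.012,.1,.05)"
```

```text
area 128.0 angle from horiz 69.1 size (65.15188598632812, 14.412542343139648) corners rel TCP mm [[-39.0, -44.0], [-25.0, -50.0], [-2.0, 11.0], [-15.0, 16.0]]
t 10.07 pos [0.5622 0.0121 0.1109] rpy [ 3.1416 -0.0012  0.0468] w 0.0502 g 3.0 F [ 0.3252 -0.0208 -1.382 ]
-> [[-0.02,0.00,1.09],-0.003]
```

View pics/s5.png

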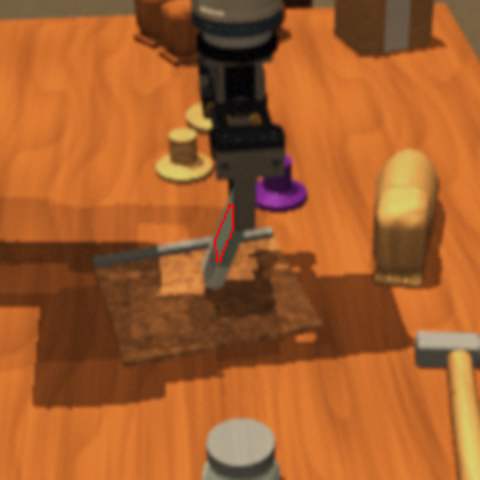

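The crop shows the plate at about 69° above the mat, bottom end at (215,280), clear of the mat. Next I lower to touch and swing it upright about its lower edge.

```bash

python3 -m inch '[[[0,0,0.7],0],[[0,0,1.3],0],[[0,0,1.7],0],[[0,0,1.9],0],[[0,0,1.9],0]]'; 
python3 -m inch '[[[-0.6,0,-0.1],0],[[-1.2,0,-0.2],0],[[-1.8,0,-0.3],0],[[-2.4,0,-0.35],0],[[-2.4,0,-0.35],0]]' 
python3 -c "from h import *;ang('pics/s6.png',lo=70);to(.562,.012,.1,.05)"
```

```text
clock: 10.7
ee_pos: [0.5622, 0.012, 0.0914]
eef_rot: [3.142, -0.001, 0.047]
wrist_force: [0.7, 0.2, 2.6]
width: 0.05
grasp_force: 3.0
clock: 11.32
ee_pos: [0.5368, 0.0109, 0.0946]
eef_rot: [-3.142, 0.001, 0.047]
wrist_force: [-0.3, 0.1, -0.4]
width: 0.0496
grasp_force: 3.0Traceback (most recent call last):
  File "<string>", line 1, in <module>
    from h import *;ang('pics/s6.png',lo=70);to(.562,.012,.1,.05)
                    ~~~^^^^^^^^^^^^^^^^^^^^^
  File "h.py", line 31, in ang
    c=big(cv2.morphologyEx(M.astype(np.uint8),cv2.MORPH_OPEN,np.ones((3,3))))
  File "h.py", line 19, in big
    return max(c,key=cv2.contourArea)
ValueError: max() iterable argument is empty
```

```bash
cat >> h.py <<'E'
def prof(zs=range(-16,-92,-6),half=50,smax=90,I=None):
    """thin-edge profile of plate below fingers: for each height (mm rel TCP) first/last low-saturation pixel in tool x (mm)"""
    s=sensors.sense();p=s["ee_pos"];a=s["eef_rot"][2];I=imaging.capture("side") if I is None else I
    h=cv2.cvtColor(I,cv2.COLOR_RGB2HSV);m=imaging.camera_model("side");P=m["pose"]
    n=np.array([np.sin(a),-np.cos(a),0]);tx=np.array([np.cos(a),np.sin(a),0]);o=p+n*.025;out=[]
    for z in zs:
        xs=np.arange(-half,half+.1,1);X=o+np.outer(xs/1000,tx)+[0,0,z/1000]
        q=(X-P[:3,3])@P[:3,:3];u=m["cx"]-m["fx"]*q[:,0]/q[:,2];v=m["cy"]+m["fy"]*q[:,1]/q[:,2]
        k=cv2.remap(h,u.astype(np.float32)[None],v.astype(np.float32)[None],cv2.INTER_NEAREST)[0]
        g=(k[:,1]<smax);r=xs[g]
        out.append((z,int(g.sum()),r.min() if len(r) else None,r.max() if len(r) else None))
    for t in out:print(*t)
    z=np.array([t[0] for t in out if 8<=t[1]<=22]);c=np.array([(t[2]+t[3])/2 for t in out if 8<=t[1]<=22])
    if len(z)>2:
        f=np.polyfit(z,c,1);print("lean deg (+: top toward +x) %.1f, x at z=0 %.1f"%(np.degrees(np.arctan(f[0])),f[1]))
E
python3 -c "from h import *;prof();to(.562,.012,.1,.05)"
```

```text
-16 35 -50.0 3.0
-22 18 -14.0 3.0
-28 18 -14.0 3.0
-34 15 -14.0 0.0
-40 16 -15.0 0.0
-46 18 -17.0 0.0
-52 18 -17.0 0.0
-58 18 -17.0 0.0
-64 19 -18.0 0.0
-70 16 -18.0 -3.0
-76 14 -16.0 -3.0
-82 0 None None
-88 0 None None
lean deg (+: top toward +x) 4.8, x at z=0 -3.8
t 11.43 pos [0.5374 0.0109 0.0946] rpy [-3.1415  0.0009  0.0468] w 0.0501 g 3.0 F [-0.8739 -0.4253 -0.4904]
-> [[2.46,0.01,-0.54],-0.003]
```

```bash

python3 -m inch '[[[-0.3,0,-0.08],0],[[-0.6,0,-0.08],0],[[-0.8,0,-0.05],0],[[-0.8,0,0.05],0],[[-0.8,0,0.05],0]]' 
python3 -c "from h import *;prof();to(.562,.012,.1,.05)"
```

```text
clock: 12.05
ee_pos: [0.5301, 0.0105, 0.0944]
eef_rot: [-3.142, -0.0, 0.047]
wrist_force: [-0.3, -0.5, 0.6]
width: 0.0497
grasp_force: 3.0
-16 48 -50.0 4.0
-22 18 -15.0 2.0
-28 18 -15.0 2.0
-34 17 -15.0 1.0
-40 16 -16.0 -1.0
-46 18 -18.0 -1.0
-52 18 -18.0 -1.0
-58 18 -18.0 -1.0
-64 19 -19.0 -1.0
-70 16 -19.0 -4.0
-76 12 -17.0 -6.0
-82 0 None None
-88 0 None None
lean deg (+: top toward +x) 5.7, x at z=0 -4.1
t 12.10 pos [0.5301 0.0105 0.0944] rpy [ 3.1416 -0.0003  0.0469] w 0.0500 g 3.0 F [ 0.1093 -0.7686  1.1781]
-> [[3.19,0.00,-0.56],-0.003]
```

```bash

python3 - <<'E'
from h import *
I=imaging.capture("side");cv2.imwrite("pics/side7.png",I[:,:,::-1])
g=cv2.cvtColor(I,cv2.COLOR_RGB2HSV)
s=sensors.sense();p=s["ee_pos"];m=imaging.camera_model("side");P=m["pose"];a=s["eef_rot"][2]
n=np.array([np.sin(a),-np.cos(a),0]);tx=np.array([np.cos(a),np.sin(a),0])
for z in range(40,-92,-8):
    X=p+n*.03+np.outer(np.arange(-24,25,2)/1000,tx)+[0,0,z/1000];q=(X-P[:3,3])@P[:3,:3]
    u=m["cx"]-m["fx"]*q[:,0]/q[:,2];v=m["cy"]+m["fy"]*q[:,1]/q[:,2]
    k=cv2.remap(g,u.astype(np.float32)[None],v.astype(np.float32)[None],cv2.INTER_LINEAR)[0]
    print(z,"S"," ".join("%3d"%t for t in k[:,1]),"V"," ".join("%3d"%t for t in k[:,2]))
v0=int(v.mean());u0=int(u.mean());cv2.imwrite("pics/c7.png",cv2.resize(I[v0-110:v0+20,u0-60:u0+60,::-1],None,fx=4,fy=4,interpolation=cv2.INTER_CUBIC))
E
```

```text
40 S 198 198 198 197 198 189 139  89  89  88  88  91  89  89  88  82 114 164 191 198 196 199 199 198 198 V 200 198 198 191 167 104  48  43  54  57  57  56  56  55  55  54  66 120 185 210 213 211 213 220 222
32 S 200 200 198 200 199 189 133  78  82  86  88  87  92  93  81  81 120 172 195 197 198 197 198 198 196 V 171 172 173 166 143  91  43  40  54  56  56  56  57  57  56  54  68 126 191 213 214 216 218 220 219
24 S 198 199 199 201 198 195 178 129  95  87  90  88  89  91  86  84 121 171 200 202 199 200 198 197 196 V 161 159 160 159 149 125  88  60  56  57  55  55  55  56  54  55  63 115 166 184 184 186 189 196 207
16 S 198 200 201 200 198 197 179 125  91  85  89  86  87  88  88  83 135 181 197 201 199 198 198 199 198 V 160 162 167 171 171 160 121  76  57  56  56  57  56  58  55  55  75 127 171 186 187 188 188 189 195
8 S 200 200 200 200 199 187 148  94  84  93  89  89  91  89  86  95 145 183 197 200 198 199 199 198 195 V 172 175 177 175 169 149  98  53  51  57  56  56  56  56  55  57  83 132 171 184 187 187 187 192 205
0 S 167 158 148 139 139 125  88  60  79  92  92  93  89  91  84  8
[... 1726 characters left out ...]
  99  98  99  98  96  87  76  71  69  70  69  67  65  66  65  66  67  67  71
-72 S 177 162 130  94  79  78  75  72  75  86 110 144 172 185 183 171 170 172 179 183 180 182 178 174 170 V  70  71  74  82  89  93  95  97  96  93  86  78  72  69  68  66  63  60  61  61  64  66  67  65  66
-80 S 176 179 180 176 175 175 177 172 170 174 174 179 181 176 174 177 179 176 176 177 175 175 174 178 182 V  64  67  68  68  67  68  69  72  72  73  73  71  71  72  73  72  70  69  68  66  66  68  72  74  74
-88 S 176 171 172 180 179 175 175 175 181 179 179 175 177 176 178 176 178 179 177 178 178 175 175 177 180 V  64  69  70  69  68  67  67  69  70  72  70  66  64  67  73  77  78  75  70  67  66  67  70  73  74
```

View pics/c7.png

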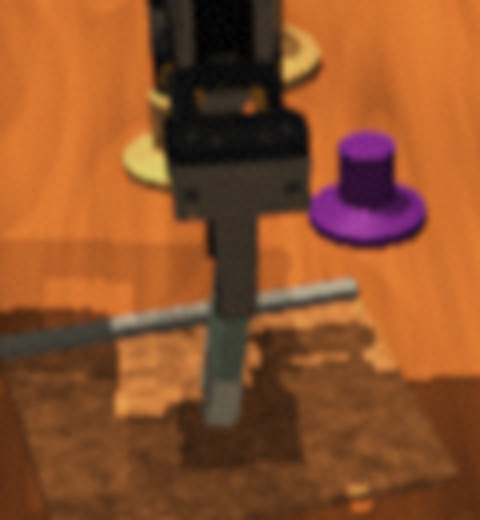

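The crop shows the plate touching the mat, bottom at (220,420), still leaning about 5° relative to the vertical finger edges. The last shift rose slightly and slid, so I'll drag again while keeping a light press.

```bash

python3 -m inch '[[[0,0,0.05],0],[[-0.3,0,0.06],0],[[-0.6,0,0.06],0],[[-0.9,0,0.06],0],[[-0.9,0,0.06],0]]' 
python3 -c "from h import *;prof();to(.562,.012,.1,.05)"
```

```text
clock: 12.78
ee_pos: [0.5202, 0.0101, 0.0935]
eef_rot: [-3.142, 0.001, 0.047]
wrist_force: [-0.6, -0.6, 0.8]
width: 0.0499
grasp_force: 3.0
-16 42 -50.0 6.0
-22 14 -7.0 6.0
-28 16 -7.0 8.0
-34 13 -7.0 5.0
-40 14 -8.0 5.0
-46 16 -8.0 7.0
-52 16 -8.0 7.0
-58 16 -8.0 7.0
-64 14 -9.0 4.0
-70 14 -9.0 4.0
-76 11 -6.0 4.0
-82 0 None None
-88 0 None None
lean deg (+: top toward +x) 1.7, x at z=0 0.5
t 12.82 pos [0.5204 0.0101 0.0935] rpy [-3.1416  0.0008  0.0468] w 0.0501 g 3.0 F [-0.7307 -0.4077  1.0644]
-> [[4.17,0.00,-0.65],-0.003]
```

```bash

python3 -m inch '[[[-0.15,0,0.03],0],[[-0.25,0,0.03],0],[[-0.25,0,0.03],0],[[-0.25,0,0.03],0]]' 
python3 -c "from h import *;prof(range(-22,-75,-8))"
python3 -m inch '[[[0,0,0],0],[[0,0,0],0],[[0,0,0],0],[[0,0,0],0],[[0,0,0],0]]' 0.8
python3 -c "from h import *;prof(range(-22,-75,-8))"
```

```text
clock: 13.32
ee_pos: [0.5183, 0.01, 0.0933]
eef_rot: [-3.142, 0.0, 0.047]
wrist_force: [1.0, 0.5, 0.9]
width: 0.0499
grasp_force: 3.0
-22 16 -7.0 8.0
-30 13 -5.0 7.0
-38 14 -6.0 7.0
-46 14 -6.0 7.0
-54 14 -6.0 7.0
-62 14 -7.0 6.0
-70 14 -7.0 6.0
lean deg (+: top toward +x) 1.5, x at z=0 1.5
clock: 14.0
ee_pos: [0.5184, 0.01, 0.0933]
eef_rot: [3.142, 0.0, 0.047]
wrist_force: [0.3, -0.8, 0.0]
width: 0.0739
grasp_force: 0.0
-22 16 -7.0 8.0
-30 11 -5.0 5.0
-38 14 -6.0 7.0
-46 14 -6.0 7.0
-54 14 -6.0 7.0
-62 14 -7.0 6.0
-70 14 -7.0 6.0
lean deg (+: top toward +x) 1.0, x at z=0 1.0
```

The plate stands free, with the profile unchanged after release. Next I lower the open fingers along it and grip again near its middle.

```bash

python3 -m inch '[[[0,0,0],0],[[0,0,0],0],[[0,0,0],0],[[0,0,0.3],0],[[0,0,0.9],0]]' >/dev/null
python3 -m inch '[[[0,0,0.7],0],[[0,0,1.4],0],[[0,0,2.0],0],[[0,0,2.3],0],[[0,0,2.3],0]]' 
python3 -c "from h import *;prof(range(-22,-56,-8));to(.5185,.01,.061,.047)"
```

```text
clock: 15.3
ee_pos: [0.5183, 0.01, 0.0611]
eef_rot: [-3.142, 0.0, 0.047]
wrist_force: [0.3, -0.4, -0.4]
width: 0.0736
grasp_force: 0.0
-22 10 -6.0 3.0
-30 14 -7.0 6.0
-38 14 -7.0 6.0
-46 4 -3.0 0.0
-54 0 None None
lean deg (+: top toward +x) -3.6, x at z=0 -2.7
t 15.35 pos [0.5184 0.01   0.0613] rpy [-3.1416  0.0001  0.0468] w 0.0730 g 0.0 F [-0.0261 -0.4687  0.533 ]
-> [[0.01,0.00,0.03],-0.000]
```

```bash

python3 -m inch '[[[0,0,0],0],[[0,0,0],0],[[0,0,0],0],[[0,0,0],0]]' 0.3 6
python3 -m inch '[[[0,0,0.08],0],[[-0.5,0,0.08],0],[[-1.0,0,0.06],0],[[-1.5,0,0.12],0],[[-2.0,0,0.2],0]]' 
python3 - <<'E'
from h import *
I=imaging.capture("side");cv2.imwrite("pics/side8.png",I[:,:,::-1])
prof(range(40,-62,-6),70,I=I)
E
```

```text
clock: 15.85
ee_pos: [0.5185, 0.01, 0.0615]
eef_rot: [-3.142, -0.0, 0.047]
wrist_force: [-0.6, 0.3, 1.6]
width: 0.0501
grasp_force: 6.0
clock: 16.48
ee_pos: [0.4981, 0.009, 0.0594]
eef_rot: [3.142, -0.0, 0.047]
wrist_force: [1.0, -0.2, 2.9]
width: 0.0503
grasp_force: 6.0
40 13 -6.0 8.0
34 22 -8.0 70.0
28 72 -5.0 70.0
22 81 -56.0 35.0
16 68 -70.0 13.0
10 15 -63.0 15.0
4 16 -6.0 17.0
-2 21 -6.0 16.0
-8 24 -7.0 18.0
-14 14 5.0 18.0
-20 16 5.0 20.0
-26 16 7.0 22.0
-32 14 8.0 21.0
-38 14 8.0 21.0
-44 0 None None
-50 0 None None
-56 0 None None
lean deg (+: top toward +x) -5.0, x at z=0 8.2
```

```bash
cat >> h.py <<'E'
def edges(zs,half=60):
    s=sensors.sense();p=s["ee_pos"];a=s["eef_rot"][2];I=imaging.capture("side")
    h=cv2.cvtColor(I,cv2.COLOR_RGB2HSV);m=imaging.camera_model("side");P=m["pose"]
    n=np.array([np.sin(a),-np.cos(a),0]);tx=np.array([np.cos(a),np.sin(a),0]);o=p+n*.025
    for z in zs:
        xs=np.arange(-half,half+.1,2);X=o+np.outer(xs/1000,tx)+[0,0,z/1000]
        q=(X-P[:3,3])@P[:3,:3];u=m["cx"]-m["fx"]*q[:,0]/q[:,2];v=m["cy"]+m["fy"]*q[:,1]/q[:,2]
        k=cv2.remap(h,u.astype(np.float32)[None],v.astype(np.float32)[None],cv2.INTER_LINEAR)[0]
        print("%4d"%z,"".join("#" if t[1]<85 and t[2]<62 else "o" if t[1]<100 else "." for t in k))
E
python3 -m inch '[[[-0.5,0,0.02],0],[[-1.0,0,0.12],0],[[-1.5,0,0.28],0],[[-2.0,0,0.48],0],[[-2.0,0,0.48],0]]' - 8
python3 -c "from h import *;edges(range(64,-56,-5))"
```

```text
clock: 17.15
ee_pos: [0.477, 0.0081, 0.0542]
eef_rot: [-3.142, 0.002, 0.047]
wrist_force: [-1.5, -0.1, 2.4]
width: 0.05
grasp_force: 8.0
  64 ................#ooooooooooooooooooooooooooooo...............
  59 ................o###ooooooooooooooooooooooo##o...............
  54 ................#####ooooooooooooooooooo#####o...............
  49 ................oooooooooooooooooooooooooooo#o...............
  44 ................o...ooooooooooooooooo#oo....oo...............
  39 ..........................ooooooooo###o......................
  34 ...........................#o#ooooo#ooo......oooooooooooooooo
  29 .......................o##ooooo#oo##ooooooooooooooooooooooooo
  24 ooooooooooooo#############ooooooooo#ooooooooo................
  19 ooooooooooooo##ooo#ooooo#ooooooooo###ooooooo.................
  14 ooo.......................oooooooo##oooooooo.................
   9 ..........................oooooooo##ooooooooo................
   4 ..........................oooooooo###ooooooooo...............
  -1 ..........................ooooooo####ooooooooo...............
  -6 ..........................ooooooooo##oooooooo##o.............
 -11 ..........................oooooooo...oooooooooooo............
 -16 ......................................ooooooooooo............
 -21 .......................................oooooooooo............
 -26 ........................................ooooooooo............
 -31 .........................................oooooooo............
 -36 ...........................................oooo..............
 -41 .............................................................
 -46 .............................................................
 -51 .............................................................
```

```bash

python3 -m inch '[[[0.4,0,-0.07],0],[[0.8,0,-0.13],0],[[1.2,0,-0.18],0],[[1.5,0,-0.2],0],[[1.5,0,-0.2],0]]'
python3 -c "from h import *;edges(range(64,-56,-5))"
```

```text
clock: 17.82
ee_pos: [0.4938, 0.0089, 0.0565]
eef_rot: [-3.142, -0.0, 0.047]
wrist_force: [-0.2, 0.7, -1.2]
width: 0.0496
grasp_force: 8.0
  64 ................oooooooooooooooooooooooooooooo...............
  59 ................o##oooooooooooooooooooooooo##o...............
  54 ................######ooooooooooooooooooo#####...............
  49 ................o#ooooooooooooooooooooooooo###...............
  44 .....................ooo.oooooooooooooo......o...............
  39 ..........................ooooooooo#.........................
  34 ..........................oooooooo##o........oooooooooooooooo
  29 .........................ooooooo#o###oooooooooooooooooooooooo
  24 ..ooooooooooo#######ooooo#oooooooo#####ooooooo...............
  19 ooooooooooooooo######oo..oooooooo#######o....................
  14 ooooo.....................oooooooo######o....................
   9 ..........................ooooooooo##o###o...................
   4 ...........................ooooooo###o###o...................
  -1 ...........................ooooooo###ooo##o..................
  -6 ...........................#oooooo###ooooo##.................
 -11 ...........................ooooooo##ooooooo#o................
 -16 ...................................oooooooooo................
 -21 ....................................ooooooooo................
 -26 .....................................ooooooooo...............
 -31 ......................................oooooooo...............
 -36 .......................................oooooo................
 -41 .............................................................
 -46 .............................................................
 -51 .............................................................
```

```bash

python3 -m inch '[[[0,0,0.12],0],[[0.5,0,0.1],0],[[1.0,0,0.06],0],[[1.4,0,0.03],0],[[1.4,0,0.03],0]]'
python3 -c "from h import *;edges(range(64,-56,-5))"
```

```text
clock: 18.5
ee_pos: [0.5081, 0.0095, 0.0562]
eef_rot: [-3.142, -0.001, 0.047]
wrist_force: [1.0, -0.1, -1.2]
width: 0.05
grasp_force: 8.0
  64 .................#oo#oooooooooooooooooooooooooo..............
  59 .................ooooooo#ooooooooooooooo#oo##o...............
  54 .................#####oooooooooooooooooooo####o..............
  49 .................##o#ooooooo#oooooooooooooo###o..............
  44 .................o.....ooooooooooooooooooo...................
  39 .........................oooo##ooo...........................
  34 ..........................ooooooooo...ooooooooooooooooooooooo
  29 ..................ooooooo##oooooo###ooooooooooooooooooooooooo
  24 oooooooooooo#####ooooooo##ooooo#ooo##oo......................
  19 ooooooooooooo##ooo........ooooooooo#o........................
  14 ...........................o##ooooo###.......................
   9 ...........................#ooooooo###.......................
   4 ...........................ooooo#oo###o......................
  -1 ...........................ooooooo#oo##......................
  -6 ...........................o#ooooo###o#o.....................
 -11 ...........................ooooooooooooo.....................
 -16 .................................oooooooo....................
 -21 .................................oooooooo....................
 -26 ..................................ooooooo....................
 -31 ..................................oooooooo...................
 -36 ...................................ooooooo...................
 -41 .............................................................
 -46 .............................................................
 -51 .............................................................
```

```bash

python3 -m inch '[[[0,0,0.1],0],[[0.5,0,0.12],0],[[0.9,0,0.12],0],[[1.3,0,0.12],0],[[1.3,0,0.12],0]]'
python3 -c "from h import *;edges(range(44,-56,-5))"
```

```text
clock: 19.18
ee_pos: [0.5209, 0.0101, 0.055]
eef_rot: [3.142, -0.001, 0.047]
wrist_force: [-0.8, 0.7, 0.1]
width: 0.0503
grasp_force: 8.0
  44 .................o....ooooooooooooooo..ooo....o..............
  39 .........................oooooooooo.........ooooooooooooooooo
  34 .........................#ooooooooooooooooooooooooooooooooooo
  29 ..ooooooooo###oooooooooo#ooooooooooooooooooooooo.............
  24 oooooooooooo###oooooooo#oooooooooo...........................
  19 ooooooooo..................ooooooo...........................
  14 ...........................#o#ooooo..........................
   9 ...........................oooooooo..........................
   4 ...........................oooooooo..........................
  -1 ...........................#ooooo#...........................
  -6 ..........................o#oooo##o..........................
 -11 ...........................oooooooo..........................
 -16 .............................ooooooo.........................
 -21 .............................ooooooo.........................
 -26 .............................ooooooo.........................
 -31 .............................oooooooo........................
 -36 ..............................oooooo.........................
 -41 .............................................................
 -46 .............................................................
 -51 .............................................................
```

```bash

python3 -m inch '[[[0.15,0,0.04],0],[[0.3,0,0.04],0],[[0.3,0,0.04],0]]'
python3 -c "from h import *;edges(range(-16,-46,-5),40)"
python3 -m inch '[[[0,0,0],0],[[0,0,0],0],[[0,0,0],0],[[0,0,0],0],[[0,0,0],0]]' 0.8 4
python3 -c "from h import *;edges(range(-16,-46,-5),40);prof(range(-16,-38,-4))"
```

```text
clock: 19.6
ee_pos: [0.5233, 0.0102, 0.0546]
eef_rot: [3.142, 0.0, 0.047]
wrist_force: [-2.3, -0.4, 2.8]
width: 0.0499
grasp_force: 8.0
 -16 ..................ooooooo................
 -21 ..................ooooooo................
 -26 ..................ooooooo................
 -31 ..................ooooooo................
 -36 ...................oooooo................
 -41 .........................................
clock: 20.27
ee_pos: [0.5234, 0.0102, 0.0546]
eef_rot: [3.142, 0.0, 0.047]
wrist_force: [0.1, -0.8, -0.5]
width: 0.0731
grasp_force: 0.0
 -16 .................o#oooooo................
 -21 ..................#####oo................
 -26 ..................ooooooo................
 -31 ..................oooooooo...............
 -36 ...................oooooo................
 -41 .........................................
-16 6 -6.0 8.0
-20 10 -6.0 7.0
-24 12 -4.0 7.0
-28 14 -4.0 9.0
-32 14 -4.0 9.0
-36 12 -2.0 9.0
lean deg (+: top toward +x) -9.9, x at z=0 -2.8
```

Standing freely and upright again. This time I'll grip near the top for a longer lever, use less grip force, and tip it over from there.

```bash

python3 -m inch '[[[0,0,-0.8],0],[[0,0,-1.7],0],[[0.1,0,-2.6],0],[[0.2,0,-3.4],0],[[0.2,0,-3.75],0]]' >/dev/null
python3 -m inch '[[[0,0,0],0],[[0,0,0],0]]'
python3 -c "from h import *;prof(range(-16,-75,-6))"
python3 -m inch '[[[0,0,0],0],[[0,0,0],0],[[0,0,0],0],[[0,0,0],0]]' 0.3 4
python3 -m inch '[[[0,0,0.05],0],[[-0.5,0,0.05],0],[[-1.0,0,0.03],0],[[-1.5,0,0.03],0],[[-1.5,0,0.03],0]]' 
python3 -c "from h import *;edges(range(44,-86,-6))"
```

```text
clock: 21.25
ee_pos: [0.5251, 0.0103, 0.0919]
eef_rot: [-3.142, 0.0, 0.047]
wrist_force: [-0.9, -0.0, -0.8]
width: 0.0733
grasp_force: 0.0
-16 9 -50.0 7.0
-22 12 -6.0 5.0
-28 14 -6.0 7.0
-34 14 -7.0 6.0
-40 14 -5.0 8.0
-46 14 -5.0 8.0
-52 14 -5.0 8.0
-58 14 -5.0 8.0
-64 14 -6.0 7.0
-70 14 -6.0 7.0
lean deg (+: top toward +x) -12.3, x at z=0 -10.9
clock: 21.8
ee_pos: [0.5253, 0.0104, 0.0921]
eef_rot: [-3.142, 0.0, 0.047]
wrist_force: [-0.5, -0.0, -1.0]
width: 0.0499
grasp_force: 4.0
clock: 22.42
ee_pos: [0.5095, 0.0096, 0.0918]
eef_rot: [-3.142, 0.001, 0.047]
wrist_force: [-1.3, -0.3, -0.1]
width: 0.0502
grasp_force: 4.0
  44 .........................oooooo#ooo..........................
  38 ..........................#oooooo#...........................
  32 ..........................ooooooo#...........................
  26 ..........................#oooooo#o..........................
  20 ..........................oooooooo...........................
  14 ..........................o#oooooo...........................
   8 ..........................oooooooo...........................
   
[... 301 characters left out ...]
ooooooo.......................
 -28 ................................oooooo.......................
 -34 ................................oooooo.......................
 -40 .................................ooooo#......................
 -46 .................................oooooo......................
 -52 .................................ooooooo.....................
 -58 .................................ooooooo.....................
 -64 .................................ooooooo.....................
 -70 ..................................ooooooo....................
 -76 .............................................................
 -82 .............................................................
```

```bash

python3 -m inch '[[[-0.6,0,0.14],0],[[-1.2,0,0.26],0],[[-1.8,0,0.44],0],[[-2.4,0,0.68],0],[[-2.9,0,0.9],0]]' 
python3 -c "from h import *;edges(range(44,-86,-6))"
```

```text
clock: 23.1
ee_pos: [0.4807, 0.0082, 0.0826]
eef_rot: [3.142, 0.001, 0.047]
wrist_force: [-1.0, -0.4, 2.2]
width: 0.0501
grasp_force: 4.0
  44 .........................o#oooooooo..........................
  38 ..........................o#ooooo#...........................
  32 ..........................oo#ooooo#o.........................
  26 ..........................##oooooo#ooo.......................
  20 ...........................oooooooooooo......................
  14 ...........................#oooooo#ooooo.....................
   8 ...........................ooooooo##oooooo.........oooooooooo
   2 ..........................oooooooo##ooooooooooooooooooooooooo
  -4 oooooooooooooooooooooooooo#o#ooooo###oooooooooo..............
 -10 oooooooooooooooo...........oo#oooo###oooooooooo..............
 -16 ...................................oo##ooooooooo.............
 -22 .....................................##oooooooooo............
 -28 ......................................##ooooooooooo..........
 -34 .......................................o#ooooooooooo.........
 -40 .........................................oooooooooooo........
 -46 ..........................................ooooooooooo........
 -52 ...........................................ooooooooooo.......
 -58 .............................................ooooooooo.......
 -64 ...............................................ooooo.........
 -70 .............................................................
 -76 .............................................................
 -82 .............................................................
```

```bash

python3 -m inch '[[[0.6,0,-0.2],0],[[1.2,0,-0.3],0],[[1.8,0,-0.4],0],[[2.4,0,-0.45],0],[[2.4,0,-0.45],0]]' - 5
python3 -c "from h import *;edges(range(44,-94,-6))"
```

```text
clock: 23.78
ee_pos: [0.5065, 0.0094, 0.0875]
eef_rot: [-3.142, -0.001, 0.047]
wrist_force: [1.3, 0.0, 1.6]
width: 0.0499
grasp_force: 5.0
  44 .........................ooooo#ooooo.........................
  38 ..........................#ooooooo...........................
  32 ..........................#ooooooo...........................
  26 ..........................#ooooooo...........................
  20 ...........................ooooooo...........................
  14 ...........................#oooooo...........................
   8 ...........................#ooooooo..........................
   2 ..........................o#ooooooo#ooooooooooooooooooooooooo
  -4 .......ooooooooooooooooooooo#o#ooo###ooooooooooooooooo.......
 -10 ooooooooooooooooooooooooooo#oooooo###o.......................
 -16 oooo...........................o#####o.......................
 -22 ................................ooooo#o......................
 -28 ................................oooooo#......................
 -34 .................................ooooo##.....................
 -40 .................................oooooo#.....................
 -46 .................................oooooooo....................
 -52 ..................................ooooooo....................
 -58 ..................................oooooooo...................
 -64 ...................................ooooooo...................
 -70 ....................................ooooo....................
 -76 .............................................................
 -82 .............................................................
 -88 .............................................................
```

```bash

python3 -m inch '[[[0.5,0,-0.05],0],[[0.9,0,-0.08],0],[[1.3,0,-0.08],0],[[1.5,0,-0.05],0],[[1.5,0,-0.05],0]]'
python3 -c "from h import *;prof(range(-16,-82,-6))"
```

```text
clock: 24.45
ee_pos: [0.5208, 0.0101, 0.0879]
eef_rot: [-3.142, -0.001, 0.047]
wrist_force: [-0.3, -0.4, 1.3]
width: 0.05
grasp_force: 5.0
-16 10 -2.0 7.0
-22 12 0.0 11.0
-28 12 0.0 11.0
-34 12 0.0 11.0
-40 12 1.0 12.0
-46 12 1.0 12.0
-52 14 1.0 14.0
-58 14 1.0 14.0
-64 12 3.0 14.0
-70 11 2.0 13.0
-76 0 None None
lean deg (+: top toward +x) -4.7, x at z=0 2.7
```

```bash

python3 -m inch '[[[0.3,0,0.02],0],[[0.6,0,0.02],0],[[0.7,0,0.02],0],[[0.7,0,0.02],0]]'
python3 -c "from h import *;prof(range(-22,-76,-8))"
python3 -m inch '[[[0,0,0],0],[[0,0,0],0],[[0,0,0],0],[[0,0,0],0],[[0,0,0],0]]' 0.8
python3 -c "from h import *;prof(range(-22,-76,-8))"
```

```text
clock: 25.0
ee_pos: [0.5275, 0.0104, 0.0876]
eef_rot: [-3.142, -0.0, 0.047]
wrist_force: [-0.8, 0.9, -0.2]
width: 0.0502
grasp_force: 5.0
-22 14 -5.0 8.0
-30 14 -5.0 8.0
-38 14 -5.0 8.0
-46 14 -5.0 8.0
-54 14 -6.0 7.0
-62 14 -4.0 9.0
-70 13 -4.0 9.0
lean deg (+: top toward +x) -1.0, x at z=0 0.8
clock: 25.68
ee_pos: [0.5274, 0.0104, 0.0877]
eef_rot: [3.142, -0.0, 0.047]
wrist_force: [1.2, -0.7, 0.4]
width: 0.0736
grasp_force: 0.0
-22 14 -5.0 8.0
-30 14 -5.0 8.0
-38 16 -5.0 10.0
-46 16 -5.0 10.0
-54 16 -6.0 9.0
-62 14 -4.0 9.0
-70 12 -2.0 9.0
lean deg (+: top toward +x) -1.8, x at z=0 0.8
```

The plate stands free again and is centred. Levering against the mat makes the pads slip, so I'll grip firmly and lift it. Then I'll turn it the rest of the way by pressing its face against the top edge of the fixed pedestal, without letting go.

```bash

python3 -m inch '[[[0.1,0,0],0],[[0.1,0,0],0],[[0.1,0,0],0],[[0.1,0,0],0],[[0.1,0,0],0]]' 0.3 20
python3 -m inch '[[[0,0,-0.5],0],[[0,0,-2.5],0],[[0,0,-5],0],[[0,0,-8],0],[[0,0,-11],0]]' >/dev/null
python3 -m inch '[[[0.2,-1.5,-1],0],[[0.8,-5,-1],0],[[1.4,-8.5,-1],0],[[2.2,-12,-1],0],[[3,-15.5,-1],0]]' >/dev/null
python3 -m inch '[[[0.6,-3.5,0],0.02],[[1.2,-7,0],0.04],[[1.6,-10,0],0.04],[[1.6,-11.2,0],0.04],[[1.6,-11.2,0],0.04]]'
python3 -c "from h import *;to(.56,.2815,.13,.0);prof(range(-16,-94,-6))"
```

```text
clock: 26.35
ee_pos: [0.5284, 0.0105, 0.0877]
eef_rot: [3.142, -0.0, 0.047]
wrist_force: [0.9, 0.1, -0.7]
width: 0.0499
grasp_force: 20.0
clock: 28.22
ee_pos: [0.5611, 0.2798, 0.2069]
eef_rot: [3.141, 0.001, 0.008]
wrist_force: [1.3, -0.6, -2.1]
width: 0.0498
grasp_force: 20.0
t 28.23 pos [0.5611 0.2798 0.2069] rpy [3.1409 0.0012 0.0081] w 0.0498 g 20.0 F [ 1.3224 -0.6053 -2.0843]
-> [[-0.11,-0.17,7.69],0.008]
-16 13 -5.0 7.0
-22 13 -5.0 7.0
-28 16 -8.0 7.0
-34 14 -6.0 7.0
-40 14 -6.0 7.0
-46 11 -6.0 4.0
-52 12 -4.0 7.0
-58 11 -4.0 6.0
-64 10 -4.0 5.0
-70 11 -4.0 6.0
-76 0 None None
-82 0 None None
-88 0 None None
lean deg (+: top toward +x) -0.3, x at z=0 0.3
```

```bash

python3 -m inch '[[[-0.1,-0.1,2],0],[[-0.1,-0.15,4.5],0],[[-0.1,-0.15,6.8],0],[[-0.1,-0.15,8.1],0],[[-0.1,-0.15,8.1],0]]' - 14
python3 -m inch '[[[-0.6,0,0],0],[[-1.2,0,0],0],[[-1.8,0,0],0],[[-2.4,0,0.02],0],[[-2.4,0,0.02],0]]' - 10
python3 -c "from h import *;to(.534,.2815,.124,.0);edges(range(26,-94,-6))"
```

```text
clock: 28.9
ee_pos: [0.5604, 0.2799, 0.126]
eef_rot: [3.141, 0.001, 0.006]
wrist_force: [-0.5, 0.3, -2.5]
width: 0.0497
grasp_force: 14.0
clock: 29.52
ee_pos: [0.5363, 0.2807, 0.1266]
eef_rot: [3.142, 0.0, 0.007]
wrist_force: [0.7, -0.6, -1.9]
width: 0.0502
grasp_force: 10.0
t 29.52 pos [0.5363 0.2807 0.1266] rpy [3.1416 0.0001 0.0071] w 0.0502 g 10.0 F [ 0.7191 -0.5644 -1.8838]
-> [[-0.23,-0.08,0.26],0.007]
  26 ..........................#ooooo#............................
  20 ..........................ooooooo............................
  14 ..........................o#ooooo............................
   8 ...........................#ooooo............................
   2 ...........................#oo#oo............................
  -4 ...........................ooooooo...........................
 -10 ............................o#oo#o...........................
 -16 ............................o#####...........................
 -22 ............................o##ooo...........................
 -28 ............................oo####o..........................
 -34 ............................oo###o...........................
 -40 ............................oo##oo...........................
 -46 ............................oooooo...........................
 -52 ............................oooooo...........................
 -58 ............................oooooo...........................
 -64 ............................oooooo...........................
 -70 .............................oooo............................
 -76 .............................................................
 -82 .............................................................
 -88 .............................................................
```

```bash

python3 -m inch '[[[-0.6,0,0.02],0],[[-1.1,0,0.1],0],[[-1.6,0,0.2],0],[[-2.1,0,0.42],0],[[-2.5,0,0.6],0]]' - 8
python3 -c "from h import *;to(.534,.2815,.124,.0);edges(range(44,-80,-6))"
```

```text
clock: 30.2
ee_pos: [0.5115, 0.2805, 0.1204]
eef_rot: [-3.142, -0.0, 0.007]
wrist_force: [3.0, -0.6, -0.5]
width: 0.0498
grasp_force: 8.0
t 30.20 pos [0.5115 0.2805 0.1204] rpy [-3.1415 -0.0001  0.0068] w 0.0498 g 8.0 F [ 2.9593 -0.6042 -0.4615]
-> [[2.25,-0.08,-0.36],0.007]
  44 ..........................###ooooo...........................
  38 ..........................###ooooo...........................
  32 ...........................ooooo#o...........................
  26 ...........................##ooooo...........................
  20 ...........................##oooo#...........................
  14 ...........................ooo#oo##..........................
   8 ...........................o##oooo##.........................
   2 ...........................ooooooo##o........................
  -4 ...........................#o#ooo####........................
 -10 ...............................ooo####.......................
 -16 .................................#####o......................
 -22 .................................o##o##o.....................
 -28 ..................................o#o###.....................
 -34 ..................................oo####o....................
 -40 ...................................oooo#o....................
 -46 ...................................ooooooo...................
 -52 ....................................ooooooo..................
 -58 .....................................oooooo..................
 -64 .....................................oooooo..................
 -70 ......................................ooooo..................
 -76 .............................................................
```

```bash

python3 -m inch '[[[-0.5,0,0.25],0],[[-1.0,0,0.55],0],[[-1.5,0,0.95],0],[[-2.0,0,1.4],0],[[-2.0,0,1.4],0]]' - 10
python3 -c "from h import *;to(.534,.2815,.124,.0);edges(range(44,-80,-6))"
```

```text
clock: 30.88
ee_pos: [0.4908, 0.2801, 0.1058]
eef_rot: [3.141, 0.002, 0.007]
wrist_force: [1.0, -0.5, -1.2]
width: 0.0494
grasp_force: 10.0
t 30.88 pos [0.4908 0.2801 0.1058] rpy [3.141  0.0016 0.007 ] w 0.0494 g 10.0 F [ 0.9951 -0.4583 -1.2364]
-> [[4.32,-0.11,-1.82],0.007]
  44 ...........................##oo##............................
  38 ...........................##o#ooo...........................
  32 ...........................ooo#oo#o..........................
  26 ...........................o##oo###oo........................
  20 ...........................ooooo#oooooo......................
  14 ...........................#oooooo#oooooo....................
   8 ...........................#oooooo##oooooo...................
   2 ...........................ooooooo###ooooooo.................
  -4 ...........................#oooooo###ooooooooo...............
 -10 ................................o...oooooooooooo.............
 -16 ......................................ooooooooooo............
 -22 ........................................oo#oooooooo..........
 -28 .........................................o####oooooo.........
 -34 ..........................................o###oooooooo.......
 -40 ...........................................ooooooooooooo.....
 -46 .............................................ooooooooooo.....
 -52 ..............................................ooooooooooo....
 -58 ................................................ooooooooo....
 -64 .............................................................
 -70 .............................................................
 -76 .............................................................
```

```bash

python3 -m inch '[[[-0.4,0,0.45],0],[[-0.8,0,0.95],0],[[-1.2,0,1.5],0],[[-1.5,0,2.1],0],[[-1.5,0,2.1],0]]' - 10
python3 -c "from h import *;to(.534,.2815,.124,.0);edges(range(56,-60,-6),70)"
```

```text
clock: 31.55
ee_pos: [0.4761, 0.28, 0.0847]
eef_rot: [3.141, 0.001, 0.007]
wrist_force: [0.2, -0.7, -0.8]
width: 0.0497
grasp_force: 10.0
t 31.55 pos [0.4761 0.28   0.0847] rpy [3.141  0.0013 0.0069] w 0.0497 g 10.0 F [ 0.2189 -0.6753 -0.8342]
-> [[5.79,-0.11,-3.93],0.007]
  56 ........................oooooooooooooooooo#o....o......................
  50 ...............................o#oooo#o................................
  44 ...............................o#ooooo.................................
  38 ................................##ooooooo..............................
  32 ................................oooooo#oooooo..........................
  26 ...............................ooooooo#ooooooooo.......................
  20 ................................oooooooooooooooooooo...................
  14 ................................ooooooo##oooooooooooooo................
   8 ................................#oooooo####ooooooooooooooo.............
   2 ................................#oooooo...oo##oooooooooooooooo.........
  -4 ................................o#oooo.......ooo##ooooooooooooooo......
 -10 ................................oo..............oo###ooooooooooooooo...
 -16 ..................................................o######oooooooooooooo
 -22 .....................................................o#####oooooooooooo
 -28 .........................................................oooooooooooooo
 -34 ............................................................ooooooooooo
 -40 ...............................................................oooooooo
 -46 .......................................................................
 -52 .......................................................................
 -58 .......................................................................
```

```bash

python3 -m inch '[[[-0.3,0,0.5],0],[[-0.6,0,1.0],0],[[-0.9,0,1.6],0],[[-1.2,0,2.2],0],[[-1.3,0,2.8],0]]' - 12
python3 -c "from h import *;to(.534,.2815,.124,.0);edges(range(56,-34,-5),90)"
```

```text
clock: 32.22
ee_pos: [0.4631, 0.28, 0.0569]
eef_rot: [3.141, 0.001, 0.007]
wrist_force: [-0.6, -0.4, 1.6]
width: 0.0497
grasp_force: 12.0
t 32.23 pos [0.4631 0.28   0.0569] rpy [3.1412 0.001  0.0068] w 0.0497 g 12.0 F [-0.6306 -0.3617  1.5939]
-> [[7.09,-0.10,-6.71],0.007]
  56 ..............................o...#oooooooooooooooooooo..oo................................
  51 ........................................ooooooooooo........................................
  46 .........................................o#ooooooooo.......................................
  41 ..........................................ooooooooooooooooo................................
  36 ..........................................oooooo#oooooooooooooooooo........................
  31 ..........................................oooo#o#oooooooooooooooooooooooooooo..............
  26 ..........................................oooooo#ooooooooooooooooooooooooooooooooooo.......
  21 .........................................oo#ooooooooooooooooooooooooooooooooooooooooooooooo
  16 ..........................................#o#
[... 219 characters left out ...]
ooooooooooooooooooooo
   1 ..........................................oooooo..................ooo#######ooooooooooooooo
  -4 ..........................................oooooo.........................oooooooooooooooooo
  -9 ..........................................oooo##o....................................o.....
 -14 ...........................................................................................
 -19 ...........................................................................................
 -24 ...........................................................................................
 -29 ...........................................................................................
```

```bash

python3 -m inch '[[[0,0,0.5],0],[[0,0,1.0],0],[[0,0,1.5],0],[[0,0,1.9],0],[[0,0,1.9],0]]' - 12
python3 -c "from h import *;to(.534,.2815,.124,.0);edges(range(56,-10,-3),90)"
```

```text
clock: 32.9
ee_pos: [0.4637, 0.28, 0.0381]
eef_rot: [3.141, 0.0, 0.007]
wrist_force: [-0.3, 1.0, -2.0]
width: 0.0501
grasp_force: 12.0
t 32.90 pos [0.4637 0.28   0.0381] rpy [3.1413 0.0005 0.0068] w 0.0501 g 12.0 F [-0.3271  0.9703 -2.0368]
-> [[7.03,-0.10,-8.59],0.007]
  56 ..............................oo.oooooo#ooooooooo.oooo.....................................
  53 ..............................o...ooooooooooooooooooooo....................................
  50 ........................................o##ooooooooooooooooooo...ooooooooooooooo...oooooooo
  47 .........................................oooooooooooooooooooooooooooooooooooooooooooooooooo
  44 .........................................oooooooooooooooooooooooooooooooooooooooooooooooooo
  41 .........................................o#oooooooooooooooooooooooooooooooooooooooooooooooo
  38 .........................................o#ooooo#oooooooooooooooooooooooooooooooooooooooooo
  35 .........................................o##oooo#oooooooooooooooooooooooooooooooooooooooooo
  32 ..........................................oooooo
[... 604 characters left out ...]
..ooo................
  11 ..........................................#oooooo..........................................
   8 ..........................................o#ooooo..........................................
   5 ..........................................##ooooo..........................................
   2 ..........................................#oooooo..........................................
  -1 ..........................................o#ooooo..........................................
  -4 ..........................................o##oo#o..........................................
  -7 ..........................................##ooooo..........................................
```

The profile shows the plate lying level, its lower face flat at about z = 0.052 along the whole length. I'll tighten the grip and lift.

```bash

python3 -m inch '[[[0,0,0],0],[[0,0,0],0],[[0,0,-0.3],0],[[0,0,-1],0],[[0,0,-2.5],0]]' - 45
python3 -m inch '[[[0,0,-2],0],[[0,0,-5],0],[[0,0,-8],0],[[0,0,-10],0],[[0,0,-10],0]]'
python3 -c "from h import *;to(.521,.012,.16,1.776);edges(range(45,0,-3),90)"
```

```text
clock: 33.58
ee_pos: [0.4635, 0.28, 0.0639]
eef_rot: [3.141, 0.001, 0.007]
wrist_force: [0.6, 0.0, -1.2]
width: 0.0495
grasp_force: 45.0
clock: 34.2
ee_pos: [0.4649, 0.2808, 0.1658]
eef_rot: [-3.139, -0.004, 0.007]
wrist_force: [0.1, 0.1, -3.2]
width: 0.0496
grasp_force: 45.0
t 34.20 pos [0.4649 0.2808 0.1658] rpy [-3.1394 -0.0036  0.0067] w 0.0496 g 45.0 F [ 0.1358  0.0797 -3.1501]
-> [[5.43,26.92,0.58],-1.769]
  45 .........................................oooooooooooooooooooooooooooooooooooooooooooooooooo
  42 .........................................##ooooo#oooooooooooooooooooooooooooooooooooooooooo
  39 .........................................oo#oooo#oooooooooooooooooooooooooooooooooooooooooo
  36 .........................................o#ooooo#oooooooooooooooooooooooooooooooooooooooooo
  33 .........................................ooooooo#oooooooooooooooooooooooooooooooooooooooooo
  30 .........................................ooooooo#oooooooooooooooooooooooooooooooooooooooooo
  27 ..........................................##oooo#oooooooooooooooooooooooooooooooooooooooooo
  24 ..........................................o##oooo#ooooooooooooooooooooooooooooooooooooooooo
  21 ..........................................#oooooo#########o##################oooooooooooooo
  18 ..........................................#oooooo############################ooooooooooooo.
  15 ..........................................oooooo#ooo###oooo######ooo#oooo##oooooooooooooo..
  12 ..........................................ooooo#o..........................................
   9 ..........................................oooooo...........................................
   6 ..........................................#ooooo...........................................
   3 ..........................................#o#o#o...........................................
```

```bash

python3 -m inch '[[[0.2,1.2,0],-0.08],[[0.7,4,0],-0.24],[[1.4,7.5,0],-0.42],[[2.2,11.5,0],-0.6],[[3,15.5,0],-0.78]]' >/dev/null
python3 -c "from h import *;to(.530,-.030,.126,1.776)"
```

```text
t 34.88 pos [0.4943 0.124  0.1625] rpy [-3.1408  0.0014  0.7932] w 0.0496 g 45.0 F [ 0.8181 -0.6486 -1.5923]
-> [[-8.47,13.35,3.65],-0.983]
```

```bash

python3 -m inch '[[[-2,3.2,0.6],-0.18],[[-4.2,6.6,1.4],-0.36],[[-6.2,9.6,2.2],-0.54],[[-7.6,11.8,2.9],-0.72],[[-8.2,12.8,3.4],-0.88]]' >/dev/null
python3 -m inch '[[[0,0,0],-0.08],[[0,0,0],-0.08],[[0,0,0],-0.08],[[0,0,0],-0.08]]' >/dev/null
python3 - <<'E'
from h import *
to(.530,-.030,.126,1.776)
I=imaging.capture("side")[:,:,::-1];T=imaging.capture("top")[:,:,::-1]
a=cv2.resize(I[110:310,200:400],(400,400));b=cv2.resize(T[180:380,240:440],(400,400))
cv2.imwrite("pics/f.png",np.hstack([a,b]))
E
```

```text
t 36.00 pos [ 0.5275 -0.0229  0.1294] rpy [-3.1414 -0.      1.7462] w 0.0495 g 45.0 F [ 0.4209  0.2909 -2.3574]
-> [[-0.75,0.12,0.34],-0.030]
```

View pics/f.png

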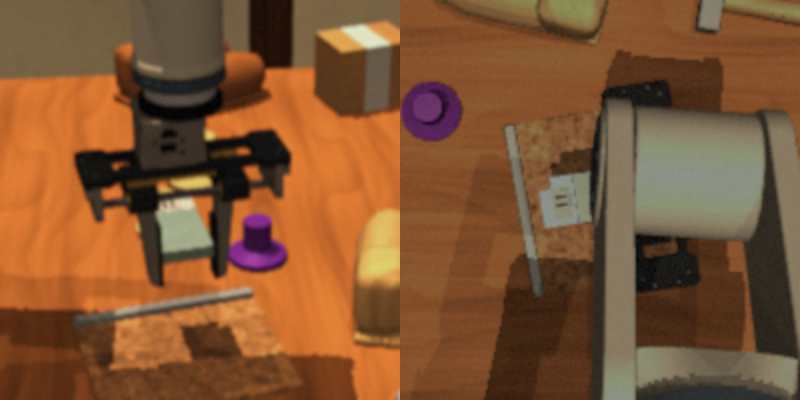

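The composite shows the plate level with the label up at (565,200). Its frosted end is at (543,209) and points at the lip, with everything clear below. A small final centring check remains.

```bash

python3 - <<'E'
from h import *
e=onz("top",(240+143/2,180+209/2),.156);t=np.array([np.cos(1.7462),np.sin(1.7462)])
print("frosted end",e,"centre",e[:2]-.055*t)
m=imaging.camera_model("top")
E
python3 -m inch '[[[-0.3,0,0.1],-0.03],[[-0.6,0.1,0.2],-0.03],[[-0.6,0.1,0.2],-0.03],[[-0.6,0.1,0.2],-0.03],[[-0.6,0.1,0.2],-0.03]]' >/dev/null
python3 -c "
from h import *;to(.530,-.030,.126,1.776)
c=[onz('top',p,.006) for p in((292,242),(308.5,328),(382,316),(368,232))];print('mat',np.mean(c,0))"
```

```text
frosted end [0.5042 0.0746 0.156 ] centre [0.5138 0.0204]
t 36.73 pos [ 0.5296 -0.0288  0.1275] rpy [-3.1415 -0.      1.7767] w 0.0497 g 45.0 F [ 0.3777  0.1264 -1.8411]
-> [[-0.13,0.01,0.15],0.001]
mat [0.5198 0.0133 0.006 ]
```

```bash
python3 -m inch '[[[0,0,0],0],[[0,0,0],0]]'; python3 -c "from plant import env;print(env.hand_in())"
```

```text
clock: 36.98
ee_pos: [0.5296, -0.0288, 0.1275]
eef_rot: [-3.142, -0.0, 1.777]
wrist_force: [0.1, -0.1, -1.7]
width: 0.0496
grasp_force: 45.0
the job is handed in; nothing more can be done
None
```

Handed in at 37 s of the 61 allowed, with no verdict shown: the plate stood released on the mat (I stood it and let go three times, after two tipping tries slipped in the grip), then I turned it label-up by pressing it against the wooden pedestal without letting go, and I'm now holding it level about 14 cm above the mat's middle, frosted end toward the steel lip, with the last, jar and hammer untouched.

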